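# Sticker the coated tubes and lay the next layer

## Robot

A 6-joint arm with a two-finger parallel gripper is mounted at the origin on the work surface. World frame = base frame: x ahead of the robot, y to its left, z up, the work surface at z = 0. Lengths are in m, angles in rad, forces in N, time in s.
With the tool pointing down it reaches from about 0.325 to 0.9 m from the base axis. Payload 6.1 kg.
Tool frame: the origin (TCP) lies on the mounting face of the last link; the fingertips stand 182 mm ahead of it and the grasp point (between the pads) lies arm.grip_depth ahead of it (arm.grip_depth is the distance from the TCP to the grasp point, in m); z points along the fingers, y is the line along which they close (so a half turn about z gives the same grasp; the last joint's range is limited). The gripper opens to 87 mm and grips with 3 to 60 N. Pads are 19 mm wide; open, the fingers measure 117 mm over their backs; the gripper's body (75 mm by 190 mm) begins 51 mm behind the grasp point.
Start: joints at [-1.433, 0.22, 1.526, -0, 1.395, -0.126], TCP at [0.163, -0.603, 0.405] pointing down, gripper open.
Joint ranges: [-2.98, 2.98], [-0.91, 2.08], [0.09, 2.57], [-1.24, 4.39], [0.2, 2.65], [-2.68, 2.68]. Speed limits (rad/s): [2.57, 2.57, 3.01, 3.14, 3.14, 3.14].

## Interface

Orientations are given as a unit quaternion [w, x, y, z].
In Python, from workcell import arm, optics gives the robot as it stands.
- The arm moves only by the tool apply_moves, never from a script. Its argument "targets" is a list of rows, each a list of 3 entries, a list of its own where there are three numbers: the opening in per cent of the stroke, from 0 (shut) to 100 (fully open), then the shift along the tool's x, y, z in m, then the turn about the tool's z in degrees. A call has 1 to 20 rows; each row is the pose to reach, as a shift and turn from the pose commanded when the call began, along the tool's axes at that moment; what a row does not reach only later rows make up. A row lasts 1/10 s, in which the tool goes at most 50 mm and 8.59 degrees, less where a joint would pass 70% of its speed; a pose out of reach is approached as far as the arm can. A call with a gripper value outside its range is refused whole. The fingers move at their own pace and stop on an object; "squeeze" is the grip in N (left out, the last holds). Time passes only in rows, so rows that repeat a pose let the fingers close. It gives the time, the measured TCP pose, the force, the opening and the grip force at its end, in the units of the state.
- arm.read_state(): the state, without advancing time (a new reading comes with each control period).
- optics.camera(name): name is "side" or "top" or "wrist"; returns (picture, depth): 384x512x3 uint8, red, green, blue; 384x512 float32, m along the optical axis (not along the pixel's ray), 0 where there is no reading.
- optics.get_calibration(name): a dict with "K" (3x3 intrinsics, pixels), "dist" ([k1, k2, p1, p2, k3] as OpenCV has them; the pictures are not rectified), "world_from_camera" (4x4, takes a point from camera to world coordinates). Camera axes: x right, y up, looking along -z (the intrinsics and any distortion apply to the point x, -y, -z); pixel columns grow to the right and rows downward; lengths in m; the calibration is good to about 2 mm. A picture is of the moment at which its call begins: read the wrist's pose just before it. get_calibration takes no time and is no camera call; for the wrist camera it gives the pose at the moment of the call.
- arm.job_done(): hands the job in; it is judged then, once.
The state is a dict: "time": time; "q": joint angles; "qvel": joint speeds; "tau": joint torques, N m; "tcp_pos": TCP position; "eef_rot": TCP orientation; "contact_force": force on the tool from outside, world axes, zero at the start; "torque": the same for the moment, N m; "gripper_width": finger opening in m; "gripper_force": force on a finger pad.
Only numpy, scipy, OpenCV 4.12 (cv2) and the standard library are available. Lean on these libraries where they do the work, as an engineer would, in place of code of your own. Each camera call takes 0.05 s, during which the arm holds its last target. There are 200 camera calls.

## Task

The two green tubes in the yellow cradle are freshly coated. Take the two wooden sticks from the sloping rack and lay them gently and squarely across both green tubes, one towards each end (between the yellow posts and well away from the middle), and only then lay the copper-coloured tube along the middle of the stack, resting level on both sticks, clear of the green tubes. Do not touch the green tubes with the gripper or push them out of place, and leave the steel bar in the rack and everything else on the table where it is.

Things in the scene. Friction and masses are not known exactly. Their poses are not given: they have to be found in the camera images.
- cradle: Yellow stacking cradle, fixed; place and yaw vary. Origin: on the table under its centre; y axis along the green tubes, x across them (roughly away from the robot), z up. Bearers 20 mm high, 25 mm wide at y = +-105 mm carry the tubes. Four posts, 16 mm diameter, 130 mm tall, at x = +-77, y = +-134 mm. Sticks belong 50 to 115 mm from the centre along y, e.g. +-85 mm.
- low_near_mid (a point): Centre of the near green square tube, 30 x 30 x 300 mm, 0.55 kg, loose, lying along the cradle's y axis at its x = -40 mm on the bearers (its top 50 mm above the table). Its y axis is its length. The open gap between the two green tubes is 50 mm wide.
- low_far_mid (a point): Centre of the far green square tube, the same as the near one, at the cradle's x = +40 mm.
- rack: Blue sloping stick rack, fixed, 190 mm wide, left or right of the cradle. Origin: on the table under its centre. Three slots at y = -55, 0, +55 mm; sticks lie along a 35 degree slope rising towards its +x, lower ends against a lip 14 mm above the slope. They rest on two cross rails, clear from 40 mm either way of their middles, open air below; pins 8 mm high only over the rails.
- stick_a_mid (a point): Centre of one light wooden spacer stick, 160 x 20 x 20 mm, about 45 g. x axis: along its length, up the slope at the start; z axis: square off its upper face (tilted 35 degrees towards the robot at the start). Its centre starts 83 mm above the table. It may lie in any of the three slots. 35 mm of free space to the neighbouring stick.
- stick_b_mid (a point): Centre of the other wooden spacer stick, the same as the first; the two are interchangeable.
- steel_bar_mid (a point): Centre of a bare steel bar of the same size (160 x 20 x 20 mm) lying in the remaining slot of the rack; to be left alone. Axes as for the sticks.
- top_tube_mid (a point): Centre of the copper-coloured rectangular tube, 240 mm long (x axis), 50 mm wide (y axis), 40 mm tall (z axis), about 0.45 kg, lying loose on the table on the side of the cradle away from the rack, its length roughly towards the robot. On the sticks its centre is 90 mm above the table.
- tin: Paint tin, 80 mm diameter, 110 mm tall, standing behind the rack or the copper tube. Origin under its centre. Leave it.
- dome: Copper ornamental dome, 92 mm diameter, 58 mm tall, behind the rack or the copper tube. Origin under its centre. Leave it.
- hammer: Hammer lying at the front left. Leave it.
- brush: Brush lying at the front right. Leave it.
- screwdriver: Screwdriver lying just in front of the cradle, on the robot's side. Leave it.
- wood_block: Wooden block 70 x 130 x 60 mm behind the cradle. Origin under its centre. Leave it.
Mind the look-alikes: they are no part of the job. Leave any turquoise look-alike of the part that bears stick_a_mid alone.

How it is judged:
On the way:
1. both wooden sticks lie released across the green tubes, one towards each end, before the copper tube is laid (((y of stick_a_mid in the frame of cradle between 0.05 and 0.115 m and x of stick_a_mid in the frame of cradle between -0.024 and 0.024 m and height (world z) of stick_a_mid between 0.055 and 0.065 m and angle between the x axis of each of stick_a, stick_b and the x axis of cradle, either way round below 0.2 rad and linear speed of each of stick_a, stick_b below 0.02 m/s and y of stick_b_mid in the frame of cradle between -0.115 and -0.05 m and x of stick_b_mid in the frame of cradle between -0.024 and 0.024 m and height (world z) of stick_b_mid between 0.055 and 0.065 m) or (y of stick_a_mid in the frame of cradle between -0.115 and -0.05 m and x of stick_a_mid in the frame of cradle between -0.024 and 0.024 m and height (world z) of stick_a_mid between 0.055 and 0.065 m and angle between the x axis of each of stick_a, stick_b and the x axis of cradle, either way round below 0.2 rad and linear speed of each of stick_a, stick_b below 0.02 m/s and y of stick_b_mid in the frame of cradle between 0.05 and 0.115 m and x of stick_b_mid in the frame of cradle between -0.024 and 0.024 m and height (world z) of stick_b_mid between 0.055 and 0.065 m)) and contact force between each of the fingers, top_tube and stick_a below 0.05 N and contact force between each of the fingers, top_tube and stick_b below 0.05 N), for 0.2 s.
At the end, for the whole second after the job is handed in: Sticks flat across both green tubes, on opposite sides, 50-115 mm from the cradle's centre, centred within 24 mm, square within 11 deg; copper tube on both sticks, level within 3 deg, parallel within 8 deg, centred within 18 mm across and 30 mm along; all released, at rest (((y of stick_a_mid in the frame of cradle between 0.05 and 0.115 m and x of stick_a_mid in the frame of cradle between -0.024 and 0.024 m and height (world z) of stick_a_mid between 0.055 and 0.065 m and angle between the x axis of each of stick_a, stick_b and the x axis of cradle, either way round below 0.2 rad and linear speed of each of stick_a, stick_b below 0.02 m/s and y of stick_b_mid in the frame of cradle between -0.115 and -0.05 m and x of stick_b_mid in the frame of cradle between -0.024 and 0.024 m and height (world z) of stick_b_mid between 0.055 and 0.065 m) or (y of stick_a_mid in the frame of cradle between -0.115 and -0.05 m and x of stick_a_mid in the frame of cradle between -0.024 and 0.024 m and height (world z) of stick_a_mid between 0.055 and 0.065 m and angle between the x axis of each of stick_a, stick_b and the x axis of cradle, either way round below 0.2 rad and linear speed of each of stick_a, stick_b below 0.02 m/s and y of stick_b_mid in the frame of cradle between 0.05 and 0.115 m and x of stick_b_mid in the frame of cradle between -0.024 and 0.024 m and height (world z) of stick_b_mid between 0.055 and 0.065 m)) and contact force between each of stick_a, stick_b and low_near above 0.02 N and contact force between each of stick_a, stick_b and low_far above 0.02 N and contact force between top_tube and stick_a above 0.3 N and contact force between top_tube and stick_b above 0.3 N and contact force between the fingers and top_tube below 0.05 N and contact force between the fingers and stick_a below 0.05 N and contact force between the fingers and stick_b below 0.05 N and x of top_tube_mid in the frame of cradle between -0.018 and 0.018 m and y of top_tube_mid in the frame of cradle between -0.03 and 0.03 m and height (world z) of top_tube_mid between 0.085 and 0.095 m and angle between the x axis of top_tube and the y axis of cradle, either way round below 0.14 rad and angle between top_tube's own z axis and vertical below 0.06 rad and linear speed of top_tube below 0.02 m/s); the robot touches nothing.
It fails at once if the gripper touches a freshly coated green tube (contact force between the fingers and low_near above 1.5 N or contact force between the fingers and low_far above 1.5 N).
It fails at once if a green tube is pushed more than 12 mm out of place (distance of any of low_near_mid, low_far_mid from where it was at the start of the episode above 0.012 m).
It fails at once if the copper tube touches a green tube (contact force between top_tube and low_near above 1 N or contact force between top_tube and low_far above 1 N).
It fails at once if a stick is slammed or pressed hard on a green tube (over 40 N) (contact force between any of stick_a, stick_b and low_near above 40 N or contact force between any of stick_a, stick_b and low_far above 40 N).
It fails at once if the steel bar or another bystander is moved more than 25 mm (distance of any of tin, dome, hammer, brush, wood_block, screwdriver, steel_bar_mid from where it was at the start of the episode above 0.025 m).
It also fails if it takes over 72 s, if anything falls off the work surface, if the arm or the gripper's body presses on something with over 40 N, if the wrist force passes 120 N, or if a joint passes its speed limit or range.

## Working session

There is one attempt and no reset: what is moved stays moved. The work goes in short steps, Python scripts to look and compute and a tool call to move; the robot and the scene stay as the last step left them, time stands still between calls to the robot, and variables do not carry over. Pictures are saved under pics/ and viewed, at most 10 in all, crops included, and the job is handed in when it is done.

Besides the shell and the picture viewer there is one more tool, called after ">>>" by a JSON object that holds its "op" and its "data". apply_moves: Moves the arm, as the interface text tells. Its arguments: {"type":"object","properties":{"targets":{"type":"array"},"squeeze":{"type":"number"}},"required":["targets"]}

```bash
mkdir -p pics; ls
cat > h.py <<'E'
import numpy as np,cv2
from workcell import arm,optics
def grab(n,save=None):
    c=optics.get_calibration(n);p,d=optics.camera(n)
    if save: cv2.imwrite('pics/'+save,p[:,:,::-1]); np.savez('pics/'+save[:-4]+'.npz',p=p,d=d,K=c['K'],dist=c['dist'],T=c['world_from_camera'])
    return p,d,c
def cloud(d,c):
    K=np.array(c['K'],float);h,w=d.shape
    uv=np.stack(np.meshgrid(np.arange(w),np.arange(h)),-1).reshape(-1,1,2).astype(np.float64)
    n=cv2.undistortPoints(uv,K,np.array(c['dist'],float)).reshape(h,w,2)
    P=np.stack([n[...,0]*d,-n[...,1]*d,-d],-1)
    T=np.array(c['world_from_camera']if 'world_from_camera' in c else c['T'])
    return P@T[:3,:3].T+T[:3,3]
E
python3 - <<'E'
from h import *
for n in('top','side'):
    p,d,c=grab(n,n+'0.png');print(n,np.round(c['world_from_camera'],3).tolist(),(d>0).mean())
print(arm.read_state(),arm.grip_depth)
a=np.load('pics/top0.npz')['p'];b=np.load('pics/side0.npz')['p']
cv2.imwrite('pics/t.png',cv2.resize(a,(800,600),interpolation=cv2.INTER_CUBIC)[:,:,::-1])
E
```

```text
pics
top [[-0.015, 0.998, -0.055, 0.42], [-1.0, -0.016, -0.004, -0.016], [-0.005, 0.055, 0.998, 1.211], [0.0, 0.0, 0.0, 1.0]] 0.9960072835286459
side [[-0.877, 0.326, -0.353, 0.151], [-0.48, -0.577, 0.661, 0.645], [0.012, 0.749, 0.662, 0.715], [0.0, 0.0, 0.0, 1.0]] 0.99591064453125
{'time': 0.1, 'q': array([-1.43311194e+00,  2.21156024e-01,  1.52748755e+00, -3.05526383e-05,
        1.39467075e+00, -1.26097934e-01]), 'qvel': array([ 0.00064207, -0.00228939, -0.00317089, -0.00056582, -0.00013358,
       -0.00059708]), 'tau': array([ 1.53530174e-03, -4.95945668e+01, -3.88516581e+01,  7.00178510e-02,
        5.15734067e-02, -4.77147785e-05]), 'tcp_pos': array([ 0.16291911, -0.60314954,  0.40374578]), 'eef_rot': array([-8.60733723e-04,  9.91314241e-01,  1.31511730e-01, -2.00244173e-05]), 'contact_force': array([ 0.00138585,  0.15649841, -0.66850857]), 'torque': array([0.02479015, 0.01620023, 0.00206465]), 'gripper_force': 0.0, 'gripper_width': 0.08701439194918832} 0.1635
```

View pics/t.png

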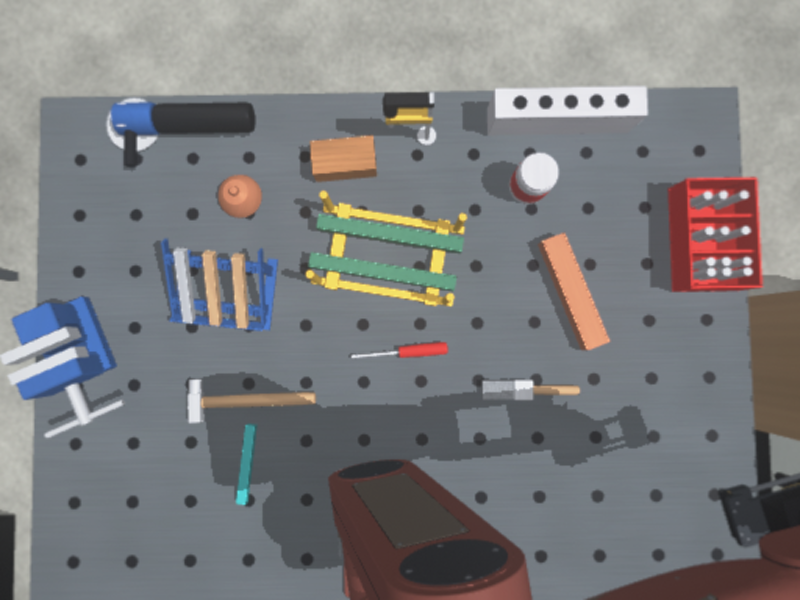

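View pics/side0.png

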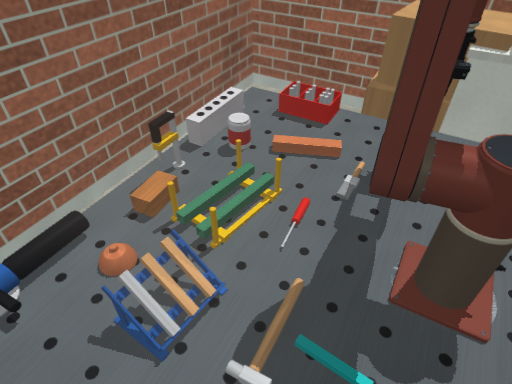

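The top view (800x600 enlargement) shows the wooden sticks at (212,288) and (240,291), with the steel bar at (183,286) on their left. The green tubes are at (390,232) and (382,270), the copper tube at (575,292), and the turquoise decoy at (246,465). The side view agrees. Next I fit these from depth.

```bash
cat > m.py <<'E'
from h import *
z=np.load('pics/top0.npz');p=z['p'];d=z['d'];W=cloud(d,dict(K=z['K'],dist=z['dist'],T=z['T']))
hsv=cv2.cvtColor(p,cv2.COLOR_RGB2HSV)
def fit(name,box,zr,hr,smin=0):
    x0,y0,x1,y1=[int(v/1.5625) for v in box]
    m=np.zeros(d.shape,bool);m[y0:y1,x0:x1]=1
    m&=(W[...,2]>zr[0])&(W[...,2]<zr[1])&(hsv[...,0]>=hr[0])&(hsv[...,0]<=hr[1])&(hsv[...,1]>=smin)
    P=W[m];r=cv2.minAreaRect((P[:,:2]*1000).astype(np.float32))
    b=cv2.boxPoints(r);c=b.mean(0);e=[b[1]-b[0],b[2]-b[1]];e=max(e,key=np.linalg.norm)
    print(name,len(P),'c',np.round(c,1),'size',np.round(r[1],1),'long dir deg',round(np.degrees(np.arctan2(e[1],e[0])),1),'zmed',np.round(np.median(P[:,2])*1000,1),'med',np.round(np.median(P[:,:2],0)*1000,1))
fit('far',(300,205,480,260),(.04,.06),(50,85),80)
fit('near',(295,245,470,295),(.04,.06),(50,85),80)
fit('cu',(530,225,620,355),(.03,.05),(0,15),80)
fit('s1',(200,240,224,335),(.03,.16),(8,25),60)
fit('s2',(230,240,252,335),(.03,.16),(8,25),60)
fit('steel',(170,240,195,335),(.03,.16),(0,180),0)
E
python3 m.py
```

```text
far 851 c [603.5   6. ] size [299.4  91. ] long dir deg 80.3 zmed 49.8 med [631.8   6.8]
near 881 c [565.3   9.5] size [307.8  89.9] long dir deg 89.1 zmed 49.8 med [558.1   1.6]
cu 1242 c [ 509.1 -375.2] size [239.6  52.4] long dir deg 20.8 zmed 39.7 med [ 508.6 -374.7]
s1 381 c [521.9 348.8] size [ 21.8 138.9] long dir deg -6.5 zmed 95.0 med [524.6 346.4]
s2 370 c [515.2 294.6] size [ 21.4 140. ] long dir deg -6.6 zmed 97.2 med [519.7 292. ]
steel 620 c [528.  415.7] size [ 54.3 144.1] long dir deg -10.6 zmed 83.2 med [528.7 405.6]
```

```bash
cat >> h.py <<'E'
def rel(x,y,z,yaw,lab=''):
    "tool shift+turn to grasp-point world (m), tool x yaw deg"
    from scipy.spatial.transform import Rotation as R
    s=arm.read_state();q=s['eef_rot'];r=R.from_quat([q[1],q[2],q[3],q[0]]);M=r.as_matrix()
    g=np.array([x,y,z+arm.grip_depth]);v=M.T@(g-s['tcp_pos'])
    y0=np.degrees(np.arctan2(M[1,0],M[0,0]));t=(y0-yaw+180)%360-180
    print(lab,'shift',np.round(v,4).tolist(),'turn',round(t,1),'yaw now',round(y0,1),'half-turn alt',round((t+360)%360-180,1))
E
cat > g.py <<'E'
from h import *
z=np.load('pics/top0.npz');p=z['p'];d=z['d'];W=cloud(d,dict(K=z['K'],dist=z['dist'],T=z['T']))
hsv=cv2.cvtColor(p,cv2.COLOR_RGB2HSV)
m=((abs(W[...,2]-.05)<.006)&(hsv[...,0]>50)&(hsv[...,0]<85)&(hsv[...,1]>80)).astype(np.uint8)
m[:,:180]=0;m[:120]=0;m[200:]=0
n,l,st,ce=cv2.connectedComponentsWithStats(m)
for i in range(1,n):
    if st[i,4]<200: continue
    P=W[l==i][:,:2]*1000;r=cv2.minAreaRect(P.astype(np.float32));b=cv2.boxPoints(r)
    e=max([b[1]-b[0],b[2]-b[1]],key=np.linalg.norm);print(len(P),b.mean(0),r[1],np.degrees(np.arctan2(e[1],e[0])))
rel(.40,-.30,.24,-6.5,'way');rel(.519,.322,.24,-6.5,'above between')
E
python3 g.py
```

```text
791 [ 6.3348468e+02 -3.3998108e-01] (297.1650695800781, 28.839675903320312) 79.76893
791 [555.16876   16.562454] (297.5582580566406, 27.9470272064209) 79.84506
way shift [0.3079, -0.2308, 0.0007] turn 21.6 yaw now 15.1 half-turn alt -158.4
above between shift [0.585, -0.8003, 0.0017] turn 21.6 yaw now 15.1 half-turn alt -158.4
```

>>> {"op": "apply_moves", "data": {"targets": [[41,[0.308,-0.231,0],8],[41,[0.308,-0.231,0],16],[41,[0.308,-0.231,0],21.6],[41,[0.308,-0.231,0],21.6],[41,[0.308,-0.231,0],21.6],[41,[0.308,-0.231,0],21.6],[41,[0.308,-0.231,0],21.6],[41,[0.308,-0.231,0],21.6],[41,[0.585,-0.8,0],21.6],[41,[0.585,-0.8,0],21.6],[41,[0.585,-0.8,0],21.6],[41,[0.585,-0.8,0],21.6],[41,[0.585,-0.8,0],21.6],[41,[0.585,-0.8,0],21.6],[41,[0.585,-0.8,0],21.6],[41,[0.585,-0.8,0],21.6],[41,[0.585,-0.8,0],21.6],[41,[0.585,-0.8,0],21.6],[41,[0.585,-0.8,0],21.6],[41,[0.585,-0.8,0],21.6]], "squeeze": 6}}

```text
time: 2.1
tcp_pos: [0.5127, 0.2914, 0.4043]
eef_rot: [0.0, 0.998, -0.056, -0.0]
contact_force: [1.5, -0.6, 0.7]
gripper_width: 0.0356
gripper_force: 0.0
```

Run:
```python
from h import *
p,d,c=grab('wrist','w1.png')
print(arm.read_state()['tcp_pos'],arm.read_state()['gripper_width'])
rel(.515,.2946,.24,-6.5,'above s2');rel(.515,.2946,.086,-6.5,'grasp s2')
```

```text
[0.51283812 0.29718515 0.40363761] 0.0355823145660569
above s2 shift [0.0024, 0.0023, 0.0001] turn 0.2 yaw now -6.3 half-turn alt -179.8
grasp s2 shift [0.0026, 0.003, 0.1541] turn 0.2 yaw now -6.3 half-turn alt -179.8
```

View pics/w1.png

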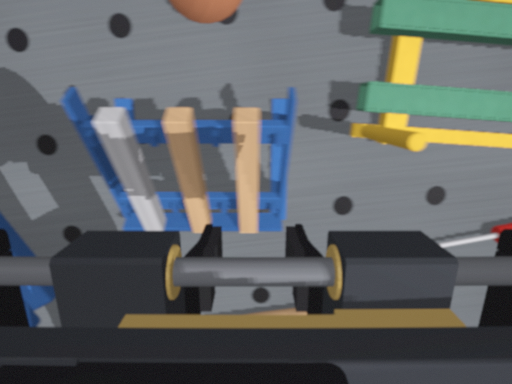

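The wrist view shows the right-hand wooden stick at (247,170) lying straight ahead of the fingers, whose centre is near (260,270). The second stick is at (188,170) and the steel bar at (130,170). I'll let the arm settle and refine from the wrist depth.

>>> {"op": "apply_moves", "data": {"targets": [[41,[0,0,0],0],[41,[0,0,0],0],[41,[0,0,0],0]]}}

```text
time: 2.45
tcp_pos: [0.5129, 0.2881, 0.4046]
eef_rot: [0.0, 0.998, -0.057, -0.0]
contact_force: [0.2, -0.4, 0.8]
gripper_width: 0.0354
gripper_force: 0.0
```

```bash
cat > ws.py <<'E'
from h import *
import sys
p,d,c=grab('wrist',sys.argv[1]);W=cloud(d,c);hsv=cv2.cvtColor(p,cv2.COLOR_RGB2HSV)
m=((W[...,2]>.035)&(W[...,2]<.15)&(hsv[...,0]>8)&(hsv[...,0]<22)&(hsv[...,1]>60)&(W[...,1]>.2)&(W[...,1]<.5)&(W[...,0]<.62)&(W[...,0]>.4)).astype(np.uint8)
m[235:]=0
n,l,st,ce=cv2.connectedComponentsWithStats(m)
for i in range(1,n):
    if st[i,4]<300: continue
    P=W[l==i];A=np.c_[P[:,0]-.52,np.ones(len(P))];f=np.linalg.lstsq(A,P[:,1],rcond=None)[0];g=np.linalg.lstsq(A,P[:,2],rcond=None)[0]
    print(len(P),'y@x=.52',f[1],'yaw',np.degrees(np.arctan(f[0])),'z@.52',g[1],'slope',np.degrees(np.arctan(g[0])),'x range',P[:,0].min(),P[:,0].max())
    print(cv2.minAreaRect((P[:,:2]*1000).astype(np.float32)))
print(arm.read_state()['tcp_pos'])
rel(.515,.2946,.24,-6.5,'above s2');rel(.515,.2946,.086,-6.5,'grasp s2')
E
python3 ws.py w2.png
```

```text
3102 y@x=.52 0.3491913584670982 yaw -6.689655160089893 z@.52 0.09222458127895682 slope 33.09624771471121 x range 0.45135169404659947 0.591643514983441
((520.98388671875, 350.72930908203125), (20.7850341796875, 140.53533935546875), 83.39339447021484)
2664 y@x=.52 0.29547124266719627 yaw -6.649962414446373 z@.52 0.09751353516714341 slope 32.974135269475035 x range 0.4440897017216315 0.5853844312903665
((514.8319091796875, 296.228759765625), (21.74091339111328, 140.4048614501953), 82.27969360351562)
[0.5129893  0.28792794 0.40482885]
above s2 shift [0.0012, -0.0069, 0.0013] turn -0.1 yaw now -6.6 half-turn alt 179.9
grasp s2 shift [0.0012, -0.0069, 0.1553] turn -0.1 yaw now -6.6 half-turn alt 179.9
```

>>> {"op": "apply_moves", "data": {"targets": [[41,[0.001,-0.008,0],0],[41,[0.001,-0.008,0.04],0],[41,[0.001,-0.008,0.08],0],[41,[0.001,-0.008,0.1],0],[41,[0.001,-0.008,0.115],0],[41,[0.001,-0.008,0.13],0],[41,[0.001,-0.008,0.145],0],[41,[0.001,-0.008,0.156],0],[41,[0.001,-0.008,0.156],0],[41,[0.001,-0.008,0.156],0]]}}

```text
time: 3.5
tcp_pos: [0.515, 0.2972, 0.249]
eef_rot: [-0.0, 0.998, -0.057, 0.0]
contact_force: [0.4, -0.1, 0.5]
gripper_width: 0.0358
gripper_force: 0.0
```

Run:
```python
from h import *
rel(.515,.2955,.086,-6.6)
print(arm.read_state()['contact_force'])
```

```text
shift [0.0002, 0.0017, -0.0005] turn 0.1 yaw now -6.5 half-turn alt -179.9
[ 0.41928909 -0.09729097  0.46736744]
```

>>> {"op": "apply_moves", "data": {"targets": [[0,[0,0.0015,0],0],[0,[0,0.0015,0],0],[0,[0,0.0015,0],0],[0,[0,0.0015,0],0],[0,[0,0.0015,0],0],[0,[0,0.0015,0],0]], "squeeze": 8}}

```text
time: 4.1
tcp_pos: [0.5149, 0.2957, 0.2495]
eef_rot: [-0.0, 0.998, -0.057, 0.0]
contact_force: [-0.3, -0.9, 4.9]
gripper_width: 0.0198
gripper_force: 8.0
```

>>> {"op": "apply_moves", "data": {"targets": [[0,[0,0.0015,-0.02],0],[0,[0,0.0015,-0.05],0],[0,[0,0.0015,-0.09],0],[0,[0,0.0015,-0.13],0],[0,[0,0.0015,-0.155],0],[0,[0,0.0015,-0.155],0],[0,[0,0.0015,-0.155],0]]}}

```text
time: 4.8
tcp_pos: [0.5144, 0.2941, 0.4033]
eef_rot: [-0.0, 0.998, -0.057, 0.0]
contact_force: [0.4, -0.8, -1.5]
gripper_width: 0.0202
gripper_force: 8.0
```

Run:
```python
from h import *
s=arm.read_state();print(s['gripper_width'],s['gripper_force'])
rel(.5793,-.0756,.24,-10.2,'above y-');rel(.5793,-.0756,.09,-10.2,'near');rel(.6093,.0918,.24,-10.2,'above y+')
grab('side','s1.png')
```

```text
0.02017271073877596 7.999907791963778
above y- shift [0.1063, 0.36, -0.0002] turn 3.7 yaw now -6.5 half-turn alt -176.3
near shift [0.1062, 0.36, 0.1498] turn 3.7 yaw now -6.5 half-turn alt -176.3
above y+ shift [0.1172, 0.1903, -0.0002] turn 3.7 yaw now -6.5 half-turn alt -176.3
```

View pics/s1.png

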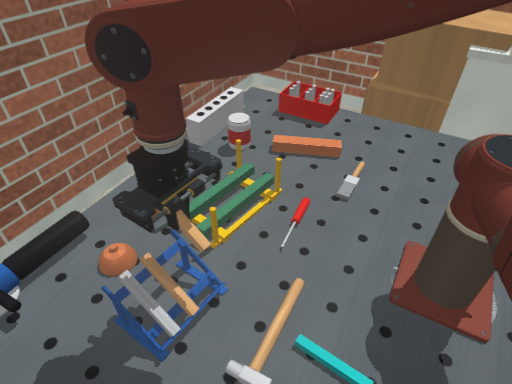

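The side view shows the stick held, tilted, near (193,230), while the other stick (170,285) and the steel bar (150,303) are undisturbed. I carry it to the far (y-) side.

>>> {"op": "apply_moves", "data": {"targets": [[0,[0.106,0.36,0],3.7],[0,[0.106,0.36,0],3.7],[0,[0.106,0.36,0],3.7],[0,[0.106,0.36,0],3.7],[0,[0.106,0.36,0],3.7],[0,[0.106,0.36,0],3.7],[0,[0.106,0.36,0],3.7],[0,[0.106,0.36,0],3.7],[0,[0.106,0.36,0],3.7],[0,[0.106,0.36,0],3.7],[0,[0.106,0.36,0.04],3.7],[0,[0.106,0.36,0.08],3.7],[0,[0.106,0.36,0.11],3.7],[0,[0.106,0.36,0.12],3.7],[0,[0.106,0.36,0.12],3.7],[0,[0.106,0.36,0.12],3.7]], "squeeze": 8}}

```text
time: 6.45
tcp_pos: [0.5798, -0.075, 0.2851]
eef_rot: [0.0, 0.996, -0.088, 0.001]
contact_force: [0.8, -0.4, -0.1]
gripper_width: 0.02
gripper_force: 8.0
```

Run:
```python
from h import *
s=arm.read_state();print(s['gripper_width'],s['contact_force'])
rel(.5793,-.0756,.0625,-10.2,'final')
p,d,c=grab('wrist','w3.png')
```

```text
0.020020357576313597 [ 0.78025689 -0.41404527 -0.08918794]
final shift [-0.0005, 0.0007, 0.0591] turn 0.1 yaw now -10.1 half-turn alt -179.9
```

View pics/w3.png

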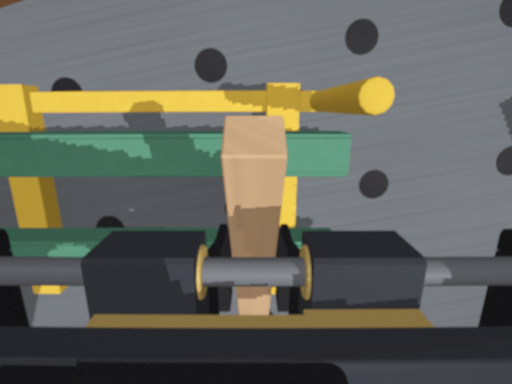

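The wrist view shows the stick (around (253,180)) square to the green tubes (rows 155 and 235) and just inside the bearer (column 285). I lower it softly with a light grip so it can pivot flat.

>>> {"op": "apply_moves", "data": {"targets": [[0,[0,0,0.006],0],[0,[0,0,0.012],0],[0,[0,0,0.018],0],[0,[0,0,0.022],0],[0,[0,0,0.026],0],[0,[0,0,0.03],0],[0,[0,0,0.03],0]], "squeeze": 3}}

```text
time: 7.2
tcp_pos: [0.5789, -0.0756, 0.2529]
eef_rot: [-0.0, 0.996, -0.089, -0.001]
contact_force: [0.4, -1.4, -0.2]
gripper_width: 0.02
gripper_force: 3.0
```

>>> {"op": "apply_moves", "data": {"targets": [[0,[0,0,0.004],0],[0,[0,0,0.008],0],[0,[0,0,0.012],0],[0,[0,0,0.016],0],[0,[0,0,0.02],0],[0,[0,0,0.022],0],[0,[0,0,0.024],0],[0,[0,0,0.024],0]], "squeeze": 3}}

```text
time: 8.0
tcp_pos: [0.579, -0.0756, 0.2294]
eef_rot: [-0.0, 0.996, -0.089, -0.0]
contact_force: [-0.3, -0.1, 0.4]
gripper_width: 0.0201
gripper_force: 3.0
```

```bash
cat > st.py <<'E'
from h import *
import sys
# stick on tubes: wrist+side clouds, wood colour, z .045-.11
C=np.array([.5943,.0081]);a=np.radians(-10.2);X=np.array([np.cos(a),np.sin(a)]);Y=np.array([-np.sin(a),np.cos(a)])
for n in sys.argv[1:]:
    p,d,c=grab(n,'tmp_%s.png'%n);W=cloud(d,c);hsv=cv2.cvtColor(p,cv2.COLOR_RGB2HSV)
    L=np.stack([(W[...,:2]-C)@X,(W[...,:2]-C)@Y,W[...,2]],-1)
    wood=(hsv[...,0]>8)&(hsv[...,0]<20)&(hsv[...,1]>60)&(hsv[...,1]<190)
    for s in(-1,1):
        m=wood&(abs(L[...,1]*s-.085)<.035)&(abs(L[...,0])<.11)&(L[...,2]>.056)&(L[...,2]<.12)
        P=L[m]
        if len(P)<60: continue
        r=cv2.minAreaRect((P[:,:2]*1000).astype(np.float32))
        f=np.polyfit(P[:,0],P[:,2],1);g=np.polyfit(P[:,0],P[:,1],1)
        print(n,s,len(P),'x',P[:,0].min(),P[:,0].max(),'y',np.percentile(P[:,1],[2,98]),'z',np.median(P[:,2]),'tilt',np.degrees(f[0]),'yaw',np.degrees(g[0]),r)
s=arm.read_state();print(s['tcp_pos'],s['contact_force'],s['gripper_width'])
E
python3 st.py wrist side
```

```text
wrist -1 8674 x -0.032101917342037906 0.0798807396250981 y [-0.0935929  -0.07446505] z 0.07300652832561219 tilt 2.231858919209571 yaw -0.017547014709234806 ((23.474227905273438, -86.24290466308594), (40.63068771362305, 112.6717758178711), 81.05224609375)
side -1 214 x -0.0791351783257408 0.030264549890966504 y [-0.09420834 -0.06978847] z 0.06980263128461173 tilt 3.173524013914326 yaw 0.8858717165251402 ((-24.397830963134766, -82.40931701660156), (31.37732696533203, 108.32721710205078), 84.07616424560547)
[ 0.57912497 -0.07555696  0.22966847] [ 0.54352503 -0.38117166 -1.1192007 ] 0.019713894457555944
```

>>> {"op": "apply_moves", "data": {"targets": [[0,[0,0,0.002],0],[0,[0,0,0.004],0],[0,[0,0,0.004],0],[0,[0,0,0.004],0]]}}

```text
time: 8.5
tcp_pos: [0.5793, -0.0756, 0.2259]
eef_rot: [0.0, 0.996, -0.089, 0.0]
contact_force: [0.4, -0.5, 0.7]
gripper_width: 0.0201
gripper_force: 3.0
```

>>> {"op": "apply_moves", "data": {"targets": [[30,[0,0,0],0],[36,[0,0,0],0],[36,[0,0,0],0],[36,[0,0,0],0],[36,[0,0,-0.01],0],[36,[0,0,-0.03],0],[36,[0,0,-0.07],0],[36,[0,0,-0.12],0],[41,[0,0,-0.17],0],[41,[0,0,-0.178],0],[41,[0,0,-0.178],0]]}}

```text
time: 9.6
tcp_pos: [0.5798, -0.0757, 0.4077]
eef_rot: [0.001, 0.996, -0.089, 0.003]
contact_force: [-0.0, -0.9, -0.3]
gripper_width: 0.0353
gripper_force: 0.0
```

```bash
python3 st.py wrist side; python3 -c "
from h import *
rel(.5215,.3495,.24,-6.6,'s1 above')"
```

```text
wrist -1 2805 x -0.07974257776711868 0.08025775738578066 y [-0.09333256 -0.07459577] z 0.06905146299958187 tilt -0.04115271362732247 yaw 0.10717462112567736 ((0.2568206787109375, -83.93972778320312), (19.662498474121094, 160.0017852783203), 89.985107421875)
side -1 364 x -0.08014988132620843 0.08278127117969859 y [-0.09304117 -0.0731615 ] z 0.06928468028449902 tilt 0.375814351434274 yaw -0.18962224416982829 ((1.3195648193359375, -83.49894714355469), (162.95367431640625, 23.73674964904785), 0.20717380940914154)
[ 0.57874051 -0.07549238  0.40292518] [-1.0658367   0.88554046 -0.09961731] 0.03553484881210807
s1 above shift [-0.1315, -0.4082, -0.0004] turn -3.6 yaw now -10.2 half-turn alt 176.4
```

>>> {"op": "apply_moves", "data": {"targets": [[41,[-0.131,-0.408,0],-3.6],[41,[-0.131,-0.408,0],-3.6],[41,[-0.131,-0.408,0],-3.6],[41,[-0.131,-0.408,0],-3.6],[41,[-0.131,-0.408,0],-3.6],[41,[-0.131,-0.408,0],-3.6],[41,[-0.131,-0.408,0],-3.6],[41,[-0.131,-0.408,0],-3.6],[41,[-0.131,-0.408,0],-3.6],[41,[-0.131,-0.408,0],-3.6],[41,[-0.131,-0.408,0],-3.6],[41,[-0.131,-0.408,0.03],-3.6],[41,[-0.131,-0.408,0.03],-3.6],[41,[-0.131,-0.408,0.03],-3.6]]}}

```text
time: 11.1
tcp_pos: [0.5224, 0.3477, 0.3724]
eef_rot: [0.001, 0.998, -0.058, -0.002]
contact_force: [-0.7, -0.1, 0.2]
gripper_width: 0.0358
gripper_force: 0.0
```

```bash
python3 - <<'E'
from h import *
rel(.5215,.3493,.086,-6.6)
E
python3 ws.py w4.png
```

```text
shift [-0.0007, -0.0018, 0.1229] turn -0.1 yaw now -6.7 half-turn alt 179.9
3014 y@x=.52 0.3508856239397776 yaw -6.532112753824215 z@.52 0.09395862982526122 slope 32.218273955431926 x range 0.4690080046118166 0.5917571418539879
((530.1998291015625, 350.134033203125), (21.071962356567383, 122.16746520996094), 82.8161849975586)
[0.52277716 0.34805084 0.37377854]
above s2 shift [-0.0015, 0.054, -0.0297] turn -0.2 yaw now -6.7 half-turn alt 179.8
grasp s2 shift [-0.0014, 0.0539, 0.1243] turn -0.2 yaw now -6.7 half-turn alt 179.8
```

>>> {"op": "apply_moves", "data": {"targets": [[41,[-0.001,-0.002,0.03],0],[41,[-0.001,-0.002,0.06],0],[41,[-0.001,-0.002,0.08],0],[41,[-0.001,-0.002,0.095],0],[41,[-0.001,-0.002,0.11],0],[41,[-0.001,-0.002,0.123],0],[41,[-0.001,-0.002,0.123],0],[41,[-0.001,-0.002,0.123],0],[0,[-0.001,-0.002,0.123],0],[0,[-0.001,-0.002,0.123],0],[0,[-0.001,-0.002,0.123],0],[0,[-0.001,-0.002,0.123],0],[0,[-0.001,-0.002,0.123],0],[0,[-0.001,-0.002,0.123],0]], "squeeze": 8}}

```text
time: 12.55
tcp_pos: [0.5219, 0.3514, 0.2516]
eef_rot: [-0.0, 0.998, -0.057, 0.001]
contact_force: [-0.3, 0.1, 4.6]
gripper_width: 0.0201
gripper_force: 8.0
```

>>> {"op": "apply_moves", "data": {"targets": [[0,[0,0,-0.02],0],[0,[0,0,-0.05],0],[0,[0,0,-0.09],0],[0,[0,0,-0.13],0],[0,[0,0,-0.155],0],[0,[0,0,-0.155],0],[0,[0,0,-0.155],0]]}}

```text
time: 13.25
tcp_pos: [0.5214, 0.3512, 0.4053]
eef_rot: [-0.0, 0.998, -0.057, -0.0]
contact_force: [-1.4, -0.1, -1.0]
gripper_width: 0.0202
gripper_force: 8.0
```

Run:
```python
from h import *
rel(.6093,.0918,.24,-10.2,'above y+')
```

```text
above y+ shift [0.117, 0.2476, 0.0018] turn 3.6 yaw now -6.6 half-turn alt -176.4
```

>>> {"op": "apply_moves", "data": {"targets": [[0,[0.117,0.248,0],3.6],[0,[0.117,0.248,0],3.6],[0,[0.117,0.248,0],3.6],[0,[0.117,0.248,0],3.6],[0,[0.117,0.248,0],3.6],[0,[0.117,0.248,0],3.6],[0,[0.117,0.248,0],3.6],[0,[0.117,0.248,0.04],3.6],[0,[0.117,0.248,0.08],3.6],[0,[0.117,0.248,0.11],3.6],[0,[0.117,0.248,0.12],3.6],[0,[0.117,0.248,0.12],3.6],[0,[0.117,0.248,0.12],3.6]]}}

```text
time: 14.55
tcp_pos: [0.6097, 0.092, 0.2867]
eef_rot: [-0.0, 0.996, -0.088, 0.001]
contact_force: [1.1, -0.1, -0.2]
gripper_width: 0.0197
gripper_force: 8.0
```

Run:
```python
from h import *
s=arm.read_state();print(s['gripper_width'],s['contact_force'])
rel(.6093,.0918,.0625,-10.2,'final')
```

```text
0.01968075603561778 [ 1.11039897 -0.08819049 -0.16503013]
final shift [-0.0005, 0.0003, 0.0607] turn 0.0 yaw now -10.2 half-turn alt -180.0
```

>>> {"op": "apply_moves", "data": {"targets": [[0,[0,0,0.006],0],[0,[0,0,0.012],0],[0,[0,0,0.018],0],[0,[0,0,0.022],0],[0,[0,0,0.026],0],[0,[0,0,0.03],0],[0,[0,0,0.034],0],[0,[0,0,0.038],0],[0,[0,0,0.042],0],[0,[0,0,0.046],0],[0,[0,0,0.05],0],[0,[0,0,0.053],0],[0,[0,0,0.056],0],[0,[0,0,0.058],0],[0,[0,0,0.06],0],[0,[0,0,0.06],0],[0,[0,0,0.06],0]], "squeeze": 3}}

```text
time: 16.25
tcp_pos: [0.6097, 0.0914, 0.226]
eef_rot: [-0.0, 0.996, -0.089, 0.0]
contact_force: [0.9, -1.2, 1.8]
gripper_width: 0.0201
gripper_force: 3.0
```

```bash
python3 st.py wrist
```

```text
wrist 1 8519 x -0.029506772270124326 0.07913267348556621 y [0.076111  0.0953445] z 0.06902770034506586 tilt -0.3048570665146326 yaw -0.04061692482762116 ((24.644588470458984, 87.82623291015625), (109.5854721069336, 40.33567810058594), 9.391326904296875)
[0.60967087 0.09139669 0.22599849] [1.44981692 0.46189812 1.59069659] 0.01977558643339852
```

Level. Release, rise and check.

>>> {"op": "apply_moves", "data": {"targets": [[30,[0,0,0],0],[36,[0,0,0],0],[36,[0,0,0],0],[36,[0,0,0],0],[36,[0,0,-0.01],0],[36,[0,0,-0.03],0],[36,[0,0,-0.07],0],[36,[0,0,-0.12],0],[100,[0,0,-0.17],0],[100,[0,0,-0.178],0],[100,[0,0,-0.178],0]]}}

```text
time: 17.4
tcp_pos: [0.61, 0.0915, 0.4079]
eef_rot: [-0.0, 0.996, -0.089, 0.003]
contact_force: [-0.4, 0.2, -0.6]
gripper_width: 0.0476
gripper_force: 0.0
```

```bash
python3 st.py wrist side; python3 -c "
from h import *
rel(.509,-.375,.24,20.8,'cu above')"
```

```text
wrist -1 3170 x -0.06004807694158613 0.07993883982746969 y [-0.09287831 -0.07328125] z 0.06863336187041005 tilt 0.005976856843574194 yaw -0.2179133465954965 ((9.948921203613281, -83.59014129638672), (139.9545440673828, 21.846435546875), 0.1133015975356102)
wrist 1 2797 x -0.08070937310140013 0.07851246949309612 y [0.07630417 0.09519511] z 0.06904720057161273 tilt -0.014629973957986446 yaw -0.031349128594542364 ((-1.0986404418945312, 85.7551498413086), (159.2288055419922, 19.953901290893555), 0.027027467265725136)
side -1 369 x -0.07916807453857118 0.08251394880535874 y [-0.09288537 -0.07325993] z 0.06921275047856335 tilt 0.490615938058193 yaw -0.18992167059875809 ((1.7007827758789062, -82.69828796386719), (23.198955535888672, 161.8494873046875), 89.31460571289062)
side 1 392 x -0.08007383865787095 0.08362614257978435 y [0.07675125 0.09601573] z 0.06970139729374686 tilt 0.3085290311355435 yaw 0.5282921119227099 ((1.7395248413085938, 85.40277099609375), (22.89088249206543, 163.6941680908203), 89.6878433227539)
[0.60897381 0.09148507 0.40286344] [-0.19764614 -0.50736221 -0.661953  ] 0.0557492688954135
cu above shift [-0.0159, 0.4768, -0.0005] turn -31.0 yaw now -10.2 half-turn alt 149.0
```

>>> {"op": "apply_moves", "data": {"targets": [[100,[-0.016,0.477,0],-8],[100,[-0.016,0.477,0],-16],[100,[-0.016,0.477,0],-24],[100,[-0.016,0.477,0],-31],[100,[-0.016,0.477,0],-31],[100,[-0.016,0.477,0],-31],[100,[-0.016,0.477,0],-31],[100,[-0.016,0.477,0],-31],[100,[-0.016,0.477,0],-31],[100,[-0.016,0.477,0],-31],[100,[-0.016,0.477,0],-31],[100,[-0.016,0.477,0],-31],[100,[-0.016,0.477,0.05],-31],[100,[-0.016,0.477,0.05],-31],[100,[-0.016,0.477,0.05],-31]]}}

```text
time: 19.0
tcp_pos: [0.5092, -0.3734, 0.3519]
eef_rot: [-0.002, 0.983, 0.181, -0.002]
contact_force: [0.5, -1.0, 1.0]
gripper_width: 0.0868
gripper_force: 0.0
```

Run:
```python
from h import *
rel(.509,-.375,.028,20.8)
p,d,c=grab('wrist','w5.png')
```

```text
shift [-0.0004, 0.0022, 0.1604] turn 0.1 yaw now 20.9 half-turn alt -179.9
```

View pics/w5.png

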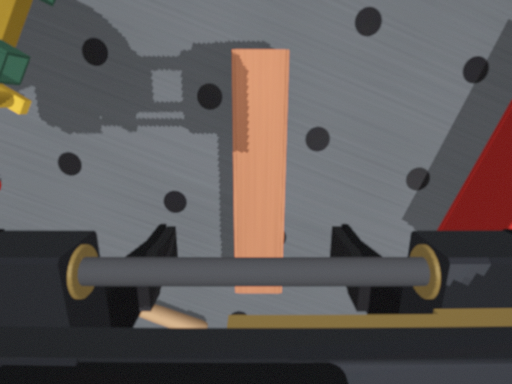

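The copper tube is centred between the open fingers (column 260) and aligned, and the brush handle at (175,315) is out of the fingers' way.

>>> {"op": "apply_moves", "data": {"targets": [[100,[0,0.002,0.04],0],[100,[0,0.002,0.08],0],[100,[0,0.002,0.11],0],[100,[0,0.002,0.13],0],[100,[0,0.002,0.145],0],[100,[0,0.002,0.159],0],[100,[0,0.002,0.159],0],[100,[0,0.002,0.159],0],[0,[0,0.002,0.159],0],[0,[0,0.002,0.159],0],[0,[0,0.002,0.159],0],[0,[0,0.002,0.159],0],[0,[0,0.002,0.159],0],[0,[0,0.002,0.159],0],[0,[0,0.002,0.159],0]], "squeeze": 30}}

```text
time: 20.55
tcp_pos: [0.51, -0.3771, 0.1948]
eef_rot: [-0.0, 0.984, 0.181, -0.0]
contact_force: [0.1, 1.6, 0.6]
gripper_width: 0.05
gripper_force: 30.0
```

>>> {"op": "apply_moves", "data": {"targets": [[0,[0,0,-0.01],0],[0,[0,0,-0.03],0],[0,[0,0,-0.06],0],[0,[0,0,-0.1],0],[0,[0,0,-0.15],0],[0,[0,0,-0.19],0],[0,[0,0,-0.21],0],[0,[0,0,-0.21],0],[0,[0,0,-0.21],0]]}}

```text
time: 21.45
tcp_pos: [0.5097, -0.3767, 0.4036]
eef_rot: [-0.001, 0.984, 0.181, -0.0]
contact_force: [-0.7, -0.3, -5.2]
gripper_width: 0.0495
gripper_force: 30.0
```

Run:
```python
from h import *
s=arm.read_state();print(s['tcp_pos'],s['gripper_width'],s['contact_force'],s['torque'])
rel(.5943,.0081,.24,79.8,'above mid');rel(.5943,.0081,.12,79.8,'mid')
grab('top','t2.png')
z=np.load('pics/t2.npz');W=cloud(z['d'],dict(K=z['K'],dist=z['dist'],T=z['T']));hsv=cv2.cvtColor(z['p'],cv2.COLOR_RGB2HSV)
p,d,c=grab('wrist','w6.png')
W=cloud(d,c);hsv=cv2.cvtColor(p,cv2.COLOR_RGB2HSV);m=(hsv[...,0]<15)&(hsv[...,1]>80)&(abs(W[...,2]-.24)<.05);m[235:]=0
P=W[m];print(len(P),cv2.minAreaRect((P[:,:2]*1000).astype(np.float32)))
t=np.radians(20.8);u=(P[:,:2]-[.509,-.375])@[np.cos(t),np.sin(t)];print(np.percentile(u,[1,99]),np.degrees(np.polyfit(u,P[:,2],1)[0]),P[:,2].max())
```

```text
[ 0.50967554 -0.37674166  0.40363106] 0.04953204474710374 [-0.74248429 -0.25471299 -5.15486141] [ 0.06556429  0.05704545 -0.00648461]
above mid shift [0.2159, -0.3296, 0.0004] turn -59.0 yaw now 20.8 half-turn alt 121.0
mid shift [0.2159, -0.3295, 0.1204] turn -59.0 yaw now 20.8 half-turn alt 121.0
27556 ((565.33837890625, -352.9025573730469), (104.494140625, 59.701229095458984), 20.901216506958008)
[0.01624019 0.11176792] -0.04821902571136648 0.24883357002485684
```

>>> {"op": "apply_moves", "data": {"targets": [[0,[0.216,-0.33,0],-7],[0,[0.216,-0.33,0],-14],[0,[0.216,-0.33,0],-21],[0,[0.216,-0.33,0],-28],[0,[0.216,-0.33,0],-35],[0,[0.216,-0.33,0],-42],[0,[0.216,-0.33,0],-49],[0,[0.216,-0.33,0],-55],[0,[0.216,-0.33,0],-59],[0,[0.216,-0.33,0],-59],[0,[0.216,-0.33,0],-59],[0,[0.216,-0.33,0],-59],[0,[0.216,-0.33,0.04],-59],[0,[0.216,-0.33,0.08],-59],[0,[0.216,-0.33,0.1],-59],[0,[0.216,-0.33,0.11],-59],[0,[0.216,-0.33,0.11],-59],[0,[0.216,-0.33,0.11],-59]]}}

```text
time: 23.35
tcp_pos: [0.5953, 0.0075, 0.2962]
eef_rot: [0.001, 0.767, 0.641, 0.001]
contact_force: [1.8, 0.3, -3.6]
gripper_width: 0.0495
gripper_force: 30.0
```

Run:
```python
from h import *
rel(.5943,.0081,.1013,79.8,'final');s=arm.read_state();print(s['gripper_width'],s['contact_force'])
p,d,c=grab('side','s3.png')
cv2.imwrite('pics/s3c.png',cv2.resize(p[60:300,80:400],(800,600),interpolation=cv2.INTER_CUBIC)[:,:,::-1])
```

```text
final shift [0.0004, -0.0012, 0.0313] turn -0.1 yaw now 79.7 half-turn alt 179.9
0.04947211746145035 [ 1.79445426  0.25217739 -3.56779495]
```

View pics/s3c.png

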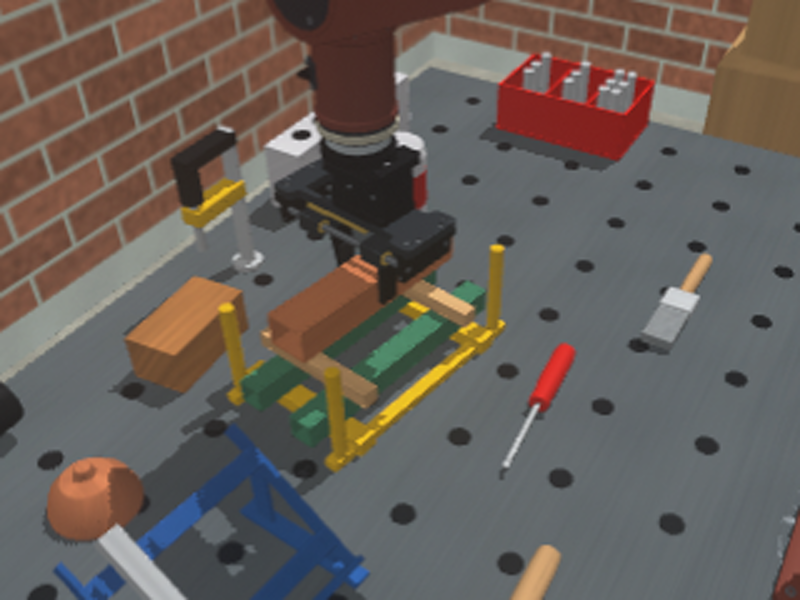

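The crop shows the copper tube (360,300) level above both sticks (315,365 and 440,295), parallel to the green tubes and clear of the posts. I lower it slowly.

>>> {"op": "apply_moves", "data": {"targets": [[0,[0,-0.001,0.006],0],[0,[0,-0.001,0.012],0],[0,[0,-0.001,0.018],0],[0,[0,-0.001,0.023],0],[0,[0,-0.001,0.026],0],[0,[0,-0.001,0.028],0],[0,[0,-0.001,0.03],0],[0,[0,-0.001,0.03],0],[0,[0,-0.001,0.03],0]]}}

```text
time: 24.3
tcp_pos: [0.5938, 0.0083, 0.2649]
eef_rot: [0.0, 0.767, 0.642, 0.0]
contact_force: [-0.1, -0.3, -5.2]
gripper_width: 0.0499
gripper_force: 30.0
```

Run:
```python
from h import *
rel(.5943,.0081,.1013,79.8,'final');s=arm.read_state();print(s['gripper_width'],s['contact_force'])
```

```text
final shift [-0.0001, 0.0006, 0.0001] turn 0.0 yaw now 79.8 half-turn alt -180.0
0.04985493051177042 [-0.10139767 -0.3497364  -5.23371509]
```

>>> {"op": "apply_moves", "data": {"targets": [[0,[0,0,0.001],0],[0,[0,0,0.001],0],[0,[0,0,0.001],0]]}}

```text
time: 24.6
tcp_pos: [0.5938, 0.0084, 0.2648]
eef_rot: [0.0, 0.767, 0.642, 0.0]
contact_force: [-4.6, 0.7, 5.6]
gripper_width: 0.0498
gripper_force: 30.0
```

>>> {"op": "apply_moves", "data": {"targets": [[0,[0,0,0.001],0],[0,[0,0,0.001],0],[0,[0,0,0.001],0]]}}

```text
time: 24.9
tcp_pos: [0.5938, 0.0083, 0.2648]
eef_rot: [0.0, 0.767, 0.642, 0.0]
contact_force: [-7.6, 0.4, 12.8]
gripper_width: 0.0497
gripper_force: 30.0
```

>>> {"op": "apply_moves", "data": {"targets": [[0,[0,0,-0.001],0],[0,[0,0,-0.001],0],[0,[0,0,-0.001],0]]}}

```text
time: 25.2
tcp_pos: [0.5938, 0.0084, 0.2648]
eef_rot: [0.0, 0.767, 0.642, 0.0]
contact_force: [-4.1, 0.7, 7.3]
gripper_width: 0.0497
gripper_force: 30.0
```

>>> {"op": "apply_moves", "data": {"targets": [[65,[0,0,0],0],[75,[0,0,0],0],[90,[0,0,0],0],[100,[0,0,0],0],[100,[0,0,0],0],[100,[0,0,0],0],[100,[0,0,0],0],[100,[0,0,-0.02],0],[100,[0,0,-0.06],0],[100,[0,0,-0.1],0],[100,[0,0,-0.14],0],[100,[0,0,-0.14],0],[100,[0,0,-0.14],0]]}}

```text
time: 26.5
tcp_pos: [0.5939, 0.0083, 0.4052]
eef_rot: [0.001, 0.767, 0.642, 0.001]
contact_force: [1.3, 0.2, -1.1]
gripper_width: 0.0867
gripper_force: 0.0
```

```bash
python3 st.py side
python3 - <<'E'
from h import *
C=np.array([.5943,.0081]);a=np.radians(-10.2);X=np.array([np.cos(a),np.sin(a)]);Y=np.array([-np.sin(a),np.cos(a)])
for n in('wrist','side'):
    p,d,c=grab(n,'end_%s.png'%n);W=cloud(d,c)
    L=np.stack([(W[...,:2]-C)@X,(W[...,:2]-C)@Y],-1)
    m=(abs(W[...,2]-.11)<.006)&(abs(L[...,0])<.05)&(abs(L[...,1])<.15)
    P=L[m];z=W[m][:,2];print(n,len(P),cv2.minAreaRect((P*1000).astype(np.float32)),np.median(z),np.degrees(np.linalg.lstsq(np.c_[P,np.ones(len(P))],z,rcond=None)[0][:2]))
p=cv2.imread('pics/end_side.png');cv2.imwrite('pics/e.png',cv2.resize(p[60:300,80:400],(800,600),interpolation=cv2.INTER_CUBIC))
E
```

```text
side -1 563 x -0.07932456198475281 0.08354041924448927 y [-0.1141485  -0.05292488] z 0.09787367141900083 tilt 11.271427056414288 yaw -1.622086088546814 ((2.1086044311523438, -84.67210388183594), (68.9491195678711, 162.8675994873047), 89.98723602294922)
side 1 819 x -0.07998109197232962 0.07982582470359893 y [0.05239756 0.11858127] z 0.09671876258271073 tilt 8.089924372931433 yaw 3.401047825816855 ((-0.019195556640625, 85.1128921508789), (159.7901611328125, 69.73909759521484), 0.34942561388015747)
[0.59345849 0.00839901 0.4033239 ] [-0.84108876  0.1813106  -1.17928371] 0.08748700349068034
wrist 12777 ((-1.7821826934814453, 2.3616485595703125), (240.05859375, 50.260250091552734), 89.92539978027344) 0.10897048943728088 [-0.01999122  0.01894175]
side 1092 ((-0.5661144256591797, 1.8927459716796875), (52.942684173583984, 243.65542602539062), 0.04191211238503456) 0.1103366060589418 [ 1.40413321 -0.0076202 ]
```

View pics/e.png

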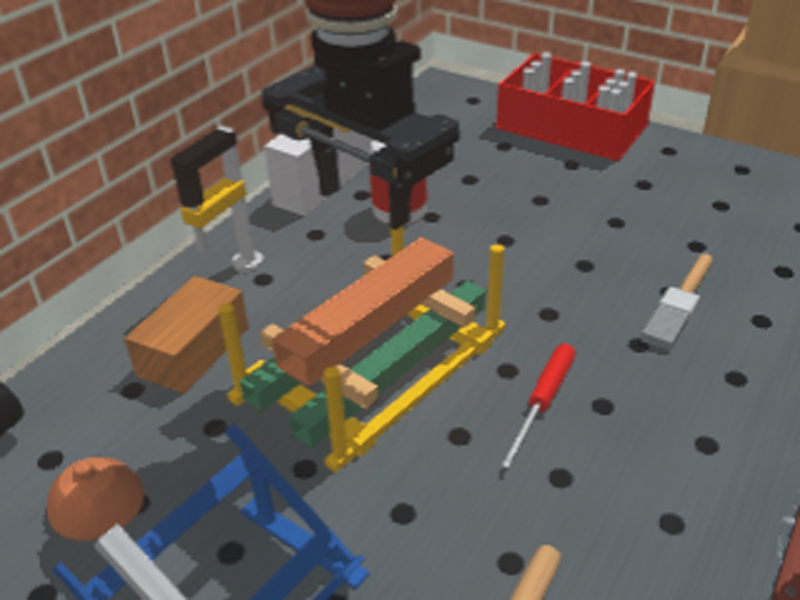

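The picture shows the copper tube (365,305) lying level on both sticks (320,365 and 430,290). It is centred within 3 mm, everything is released and the gripper is clear.

```bash
python3 -c "
from workcell import arm
print(arm.job_done())"
```

```text
the job is handed in; nothing more can be done
None
```

The job is handed in (verdict not shown): both sticks lie flat and square across the green tubes at about ±85 mm, and the copper tube rests level on them, centred within about 3 mm, with the gripper clear.

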